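# Refill the drawer trays

### The arm

A 6-joint arm with a two-finger parallel gripper is mounted at the origin on a cart in front of the work surface, level with it; the furniture and walls round the work are solid. World frame = base frame: x ahead of the robot, y to its left, z up, the work surface at z = 0. Lengths are in mm, angles in rad, forces in N, time in s.
With the tool pointing down it reaches from about 350 to 775 mm from the base axis. Payload 7.3 kg.
Tool frame: the origin (TCP) lies midway between the tips of the shut fingers; the grasp point (between the pads) lies 19 mm behind it; z points along the fingers, y is the line along which they close (so a half turn about z gives the same grasp; the last joint's range is limited). The gripper opens to 92 mm and grips with 3 to 60 N. Pads are 19 mm wide; open, the fingers measure 130 mm over their backs; the gripper's body (75 mm by 190 mm) begins 47 mm behind the grasp point.
Start: joints at [1.014, 0.342, 1.524, -0, 1.275, -0.146], TCP at [209.643, 481.347, 226.741] pointing down, gripper open.
Joint ranges: [-2.53, 2.53], [-0.77, 2.02], [0.04, 2.7], [-1, 4.14], [0.28, 2.66], [-3.11, 3.11]. Speed limits (rad/s): [2.57, 2.57, 3.14, 3.14, 3.14, 3.14].

### API

Orientations are given as [roll, pitch, yaw] about the fixed x, y, z axes, in that order (R = Rz(yaw) Ry(pitch) Rx(roll)).
In Python, from plant import monitor, optics, workorder gives the robot as it stands. The module is installed in compiled form; this text tells all that it offers.
- The arm moves only by the tool servo_tool, never from a script. Its arguments are lists of equal length, an entry for each row: "linear": the shift along the tool's x, y, z as a fraction of full scale, a list of three; "spin": the turn about the tool's z as a fraction of full scale. In form: {"linear": [[dx, dy, dz], ...], "spin": [spin, ...]}. A call has exactly 8 rows; each row shifts and turns the commanded pose from where the row before left it, along the tool's axes as they then stand; what a row does not reach is not made up. Full scale, the value 1, is 200 mm for a shift and 90 degrees for a turn. A row lasts 1/8 s, in which the tool goes at most 62.5 mm and 10.7 degrees, less where a joint would pass 70% of its speed; a pose out of reach is approached as far as the arm can. A call with a number of a shift or a turn outside -1 to 1 is refused whole. A call with a gripper value outside its range is refused whole. "hand" is the opening, from -1 (shut) to 1 (fully open), set as the call begins (left out, the last holds). The fingers move at their own pace and stop on an object; the grip force is fixed at half the most. Time passes only in rows, so rows that do not move let the fingers close, or fill a call up. It gives the time, the measured TCP pose, the force, the opening and the grip force at its end, in the units of the state.
- monitor.get_obs(): the state, without advancing time (a new reading comes with each control period).
- optics.capture(name): name is "side" or "top"; returns a dict with "frame" (420x560x3 uint8, blue, green, red), "K" (3x3 intrinsics, pixels), "world_to_cam" (4x4, takes a point from world to camera coordinates). Camera axes: x right, y down, z forward; pixel columns grow to the right and rows downward; lengths in mm; the calibration is good to about 2 mm. A picture is of the moment at which its call begins. There is no depth.
- workorder.close_job(): hands the job in; it is judged then, once.
The state is a dict: "time": time; "joint_positions": joint angles; "dq": joint speeds; "tau": joint torques, N m; "tool_pos": TCP position; "tcp_rot": TCP orientation; "contact_force": force on the tool from outside, world axes, zero at the start; "moment": the same for the moment, N m; "grip_width": finger opening in mm; "finger_force": force on a finger pad.
Only numpy, scipy, OpenCV 4.12 (cv2) and the standard library are available. Lean on these libraries where they do the work, as an engineer would, in place of code of your own. Each camera call takes 0.05 s, during which the arm holds its last target. There are 200 camera calls.

### The job

The three wooden drawer trays stand wiped on the cold hob; sort the small things lying about in front of and beside them back in. Stand the spice jar and the salt shaker in the narrow two-bay jar rack, lay the teaspoon flat in the undivided tray, and put the matchbox, lying flat, and the bottle stopper, standing, into the low divided tray; in both divided trays one thing goes in each bay, it does not matter which. Set each down rather than dropping it, and do not shift the tin and the mug, which stay where they are.

Things in the scene. Friction and masses are not known exactly. Their poses are not given: they have to be found in the camera images.
- spice_jar: Small glass spice jar with a red screw cap, round, 45 mm across, 106 mm tall (the cap is its top 21 mm), 0.09 to 0.14 kg, standing on the hob glass in front of or left of the trays. Origin at the centre of its underside, z up through its top. Grip it from above across cap and shoulder.
- salt_shaker: Small glass salt shaker with a grey domed top, round, 44 mm across up to 70 mm high, 34 mm across the top 20 mm, 90 mm tall, about 0.1 kg, standing on the hob glass in front of or left of the trays. Origin at the centre of its underside, z up through its top. 
- teaspoon: Steel teaspoon lying flat on the hob glass in front of or left of the trays, 130 mm long (x axis, the handle and bowl lie along it), at most 27 mm wide (y axis, at the bowl), 11 mm high, 0.02 kg. Origin under its middle, z up. Grip it across its width near the middle, fingertips almost on the surface.
- matches: Closed matchbox lying flat on the hob glass in front of or left of the trays, 36 mm (x axis) by 54 mm (y axis) by 15 mm high, about 0.02 kg. Origin at the centre of its underside, z up through its top. 
- stopper: Small bottle stopper standing on its steel foot on the hob glass in front of or left of the trays: foot 30 mm across and 24 mm high, above it a ribbed black plug 19 mm across, 49 mm tall in all, 0.04 kg. Origin at the centre of its underside, z up through its top. Grip it by the black plug.
- jar_rack: Narrowest and deepest of three pale wooden trays, fixed on the glass of the hob: 147 (x) by 76 (y) by 40 mm high, walls and floor 5 mm thick. A cross wall makes two bays, 66 by 66 mm inside, centred at x = +35.5 and -35.5 mm, y = 0. Origin: centre of its underside, z up; bay floor at z = 5 mm. x points away from the robot within 3 degrees.
- odds_tray: Low pale wooden tray with one cross wall, fixed on the glass of the hob: 169 (x) by 98 (y) by 26 mm high, walls and floor 5 mm thick, two bays 77 (x) by 88 mm (y) inside, centred at x = +41 and -41 mm, y = 0. Origin: centre of its underside, z up; bay floor at z = 5 mm. x points away from the robot within 3 degrees.
- cutlery_tray: Low pale wooden tray without a cross wall, fixed on the glass of the hob: 175 (x) by 98 (y) by 26 mm high, walls and floor 5 mm thick, one long bay 165 by 88 mm inside. Origin: centre of its underside, z up; bay floor at z = 5 mm. x points away from the robot within 3 degrees.
- tin: Short unopened food tin, 75 mm across, 58 mm tall, 0.26 kg, loose, standing on the worktop just right of the hob; it stays. Origin at the centre of its underside, z up.
- mug: Mug, green above and white below, 86 mm across (120 mm with its handle), 88 mm tall, 0.28 kg, loose, standing at the back of the hob; it stays. Origin on its underside, z up, handle towards -y.
Things that resemble listed ones, but are neither listed nor needed, are in the scene too. What is shaped like the teaspoon but pink or red is not meant.

How it is judged:
By the outcome, as a careful person would: the job done as asked, in the order asked, and still so for the second after the job is handed in, with the robot touching nothing.
It also fails if it takes over 125 s, if anything falls off the work surface, if the arm or the gripper's body presses on something with over 40 N, if the wrist force passes 120 N, or if a joint passes its speed limit or range.

## Working session

There is one attempt and no reset: what is moved stays moved. The work goes in short steps, Python scripts to look and compute and a tool call to move; the robot and the scene stay as the last step left them, time stands still between calls to the robot, and variables do not carry over. Pictures are saved under pics/ and viewed, at most 16 in all, crops included, and the job is handed in when it is done.

Besides the shell and the picture viewer there is one more tool, called as a command line: name --pt "numbers of a row" for each row, then --argument value for the rest. servo_tool: Moves the arm, as the interface text tells. Shift numbers are shares of 200 mm and turn numbers shares of 90 degrees, none past 1 either way. Its arguments: {"type":"object","properties":{"linear":{"type":"array","items":{"type":"array","items":{"type":"number","minimum":-1,"maximum":1}}},"spin":{"type":"array","items":{"type":"number","minimum":-1,"maximum":1}},"hand":{"type":"number"}},"required":["linear","spin"]}

```bash
mkdir -p pics; cat > h.py <<'E'
import numpy as np, cv2
from plant import monitor, optics, workorder
def shot(n,f=None):
    d=optics.capture(n)
    if f: cv2.imwrite('pics/'+f,d['frame']); np.savez('pics/'+f+'.npz',K=d['K'],T=d['world_to_cam'])
    return d
def ray(K,T,u,v):
    R=T[:3,:3];t=T[:3,3];c=-R.T@t
    return c,R.T@np.linalg.inv(K)@np.array([u,v,1.])
def onz(K,T,u,v,z):
    c,r=ray(K,T,u,v); return c+r*(z-c[2])/r[2]
def tri(A,B,p,q):
    c1,r1=ray(*A,*p);c2,r2=ray(*B,*q)
    r1=r1/np.linalg.norm(r1);r2=r2/np.linalg.norm(r2)
    s=np.linalg.lstsq(np.c_[r1,-r2],c2-c1,rcond=None)[0]
    a=c1+s[0]*r1;b=c2+s[1]*r2
    return (a+b)/2,np.linalg.norm(a-b)
def load(f):
    z=np.load('pics/'+f+'.npz');return z['K'],z['T']
E
python3 - <<'E'
from h import *
for n in('side','top'):
    d=shot(n,n+'0.png');print(n,d['K'].tolist(),d['world_to_cam'].round(3).tolist())
    cv2.imwrite(f'pics/{n}0b.png',cv2.resize(d['frame'],(800,600),interpolation=cv2.INTER_CUBIC))
print({k:np.round(v,3) for k,v in monitor.get_obs().items()})
E
```

```text
side [[477.72819664447695, 0.0, 281.9035047231377], [0.0, 477.72819664447695, 201.568784708423], [0.0, 0.0, 1.0]] [[-0.774, -0.634, -0.014, 571.101], [-0.552, 0.685, -0.474, 253.027], [0.31, -0.359, -0.88, 1180.765], [0.0, 0.0, 0.0, 1.0]]
top [[497.3059749955912, 0.0, 285.1634285544339], [0.0, 497.3059749955912, 223.11090938061542], [0.0, 0.0, 1.0]] [[-0.011, -1.0, 0.003, 141.463], [-0.979, 0.011, -0.202, 606.406], [0.202, -0.005, -0.979, 1072.65], [0.0, 0.0, 0.0, 1.0]]
{'time': np.float64(0.1), 'joint_positions': array([ 1.014,  0.343,  1.525,  0.   ,  1.275, -0.146]), 'dq': array([-0.001, -0.002, -0.005, -0.   ,  0.002, -0.001]), 'tau': array([ 1.0000e-03, -4.3201e+01, -2.4469e+01,  7.2000e-02,  5.3000e-02,
       -0.0000e+00]), 'tool_pos': array([209.45 , 481.041, 226.121]), 'tcp_rot': array([-3.14 , -0.   ,  2.731]), 'contact_force': array([-0.508, -0.172, -0.727]), 'moment': array([-0.045,  0.022,  0.019]), 'finger_force': np.float64(0.0), 'grip_width': np.float64(91.49)}
```

View pics/side0b.png

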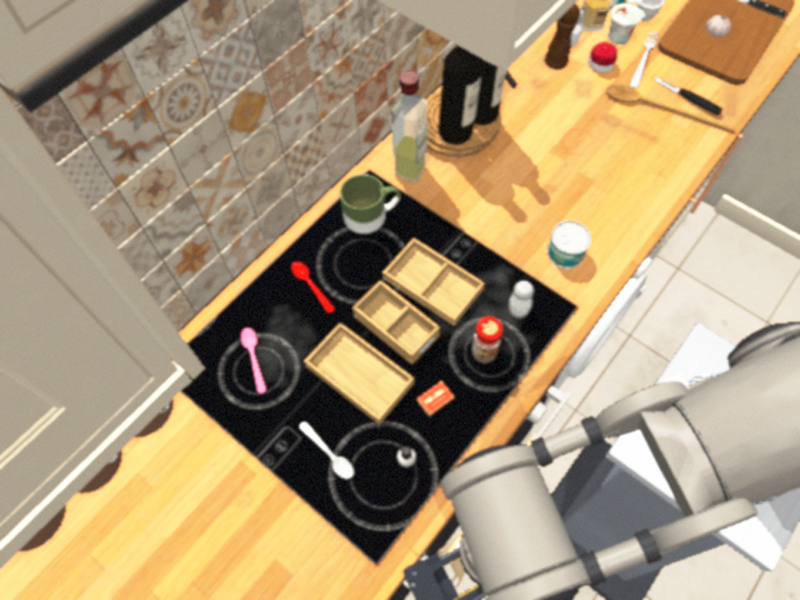

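View pics/top0b.png

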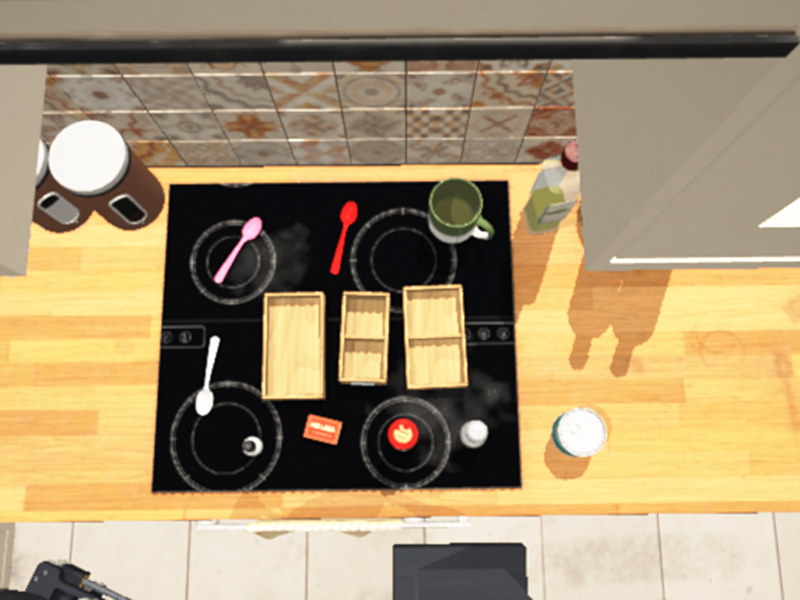

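The steel teaspoon is at top (208,375) and side (327,452). The pink one at top (238,250) and the red one at (344,237) are the decoys: only the white/steel one in front left fits "steel, not pink or red". On to an enlarged crop and the measurements.

```bash
python3 - <<'E'
from h import *
t=cv2.imread('pics/top0.png');s=cv2.imread('pics/side0.png')
a=cv2.resize(t[195:345,105:370],None,fx=3,fy=3,interpolation=cv2.INTER_CUBIC)[:, :795]
b=cv2.resize(s[165:365,200:400],None,fx=3,fy=3,interpolation=cv2.INTER_CUBIC)
cv2.imwrite('pics/c1.png',a);cv2.imwrite('pics/c2.png',b)
def comps(im,name,box):
    x0,y0,x1,y1=box;r=im[y0:y1,x0:x1];h=cv2.cvtColor(r,cv2.COLOR_BGR2HSV).astype(int)
    H,S,V=h[...,0],h[...,1],h[...,2]
    M={'red':((H<12)|(H>172))&(S>130)&(V>110),'grey':(S<60)&(V>110),'wood':(H>12)&(H<28)&(S>40)&(V>110)}
    for k,m in M.items():
        n,l,st,c=cv2.connectedComponentsWithStats(m.astype(np.uint8))
        for i in range(1,n):
            if st[i,4]>25:
                cn=max(cv2.findContours((l==i).astype(np.uint8),0,2)[0],key=len)
                rc=cv2.minAreaRect(cn)
                print(name,k,st[i].tolist()[:2],(st[i][0]+x0,st[i][1]+y0),st[i][2:5],'c',(c[i]+[x0,y0]).round(1),'rect',(np.array(cv2.boxPoints(rc))+[x0,y0]).round(1).tolist())
comps(t,'top',(112,130,362,342));comps(s,'side',(200,165,400,370))
E
```

```text
top red [119, 11] (np.int32(231), np.int32(141)) [ 20  51 333] c [240.3 163. ] rect [[229.7, 190.5], [239.9, 139.6], [251.0, 141.8], [240.8, 192.8]]
top red [100, 160] (np.int32(212), np.int32(290)) [ 28  21 340] c [225.  300.4] rect [[211.4, 305.4], [215.5, 288.9], [239.3, 294.8], [235.2, 311.3]]
top red [159, 163] (np.int32(271), np.int32(293)) [ 22  22 278] c [281.6 303.3] rect [[271.0, 293.0], [292.0, 293.0], [292.0, 314.0], [271.0, 314.0]]
top grey [188, 23] (np.int32(300), np.int32(153)) [ 42  17 227] c [320.5 163.8] rect [[298.0, 166.9], [300.0, 153.0], [342.0, 159.2], [340.0, 173.1]]
top grey [39, 26] (np.int32(151), np.int32(156)) [ 29  42 151] c [166.4 173.8] rect [[146.7, 193.1], [175.4, 154.1], [181.5, 158.6], [152.8, 197.6]]
top grey [25, 105] (np.int32(137), np.int32(235)) [ 17  56 382] c [144.9 266.2] rect [[135.7, 289.6], [141.3, 234.0], [153.4, 235.2], [147.8, 290.8]]
top grey [133, 137] (np.int32(245), np.int32(267)) [17  3 34] c [253.2 268. ] rect [[245.0, 268.0], [245.2, 266.0], [261.1, 268.0], [260.9, 270.0]]
top grey [181, 150] (np.int32(293), np.int32(280)) [17
[... 4193 characters left out ...]
240)) [15 12 72] c [337.1 246.7] rect [[329.2, 247.9], [332.0, 240.0], [346.0, 245.0], [343.2, 252.9]]
side wood [97, 108] (np.int32(297), np.int32(273)) [14 10 47] c [303.6 277. ] rect [[296.4, 280.2], [308.6, 271.1], [310.7, 274.0], [298.6, 283.1]]
side wood [168, 140] (np.int32(368), np.int32(305)) [ 7  8 33] c [370.7 308.7] rect [[366.6, 310.2], [371.0, 304.3], [374.7, 307.0], [370.3, 313.0]]
side wood [0, 175] (np.int32(200), np.int32(340)) [ 34  30 555] c [211.4 359.1] rect [[200.0, 340.0], [233.0, 340.0], [233.0, 369.0], [200.0, 369.0]]
side wood [84, 174] (np.int32(284), np.int32(339)) [ 35  31 597] c [303.5 357.6] rect [[283.3, 368.4], [307.5, 337.8], [324.1, 350.9], [299.9, 381.6]]
```

View pics/c1.png

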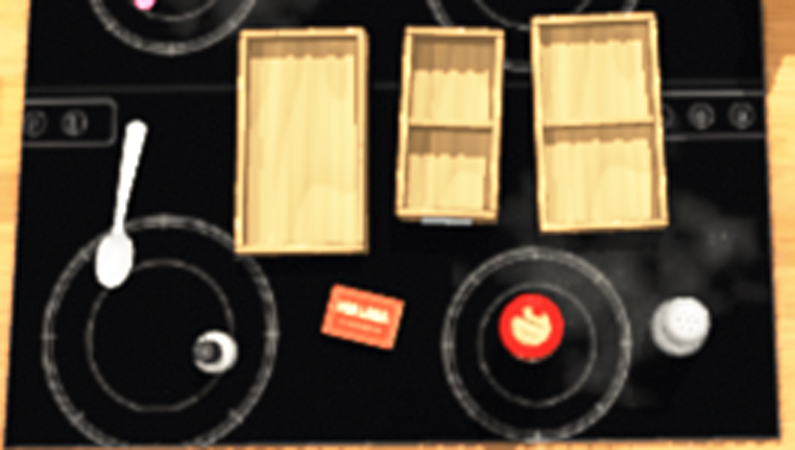

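View pics/c2.png

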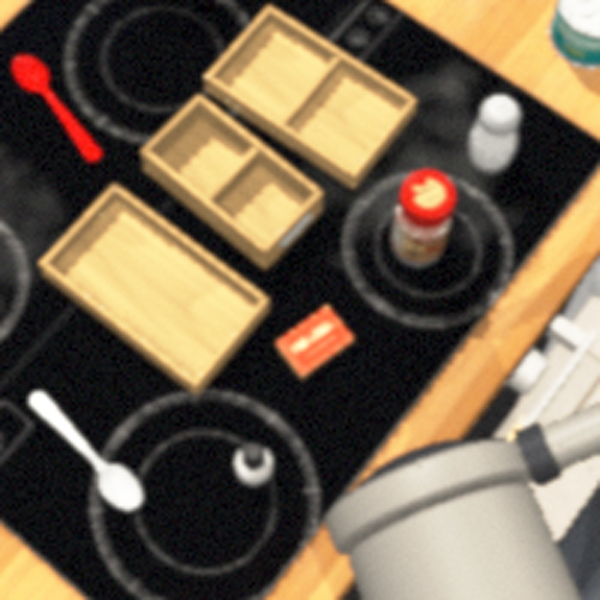

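In the crops, c1 shows the steel spoon running from (136,122) to (113,287), stopper (205,350), matches (363,317), jar cap (531,325) and salt (681,322). The same things in c2: spoon from (33,394) to (138,506), stopper (252,453), matches (316,342), cap (428,190), salt (501,108). The steel spoon is confirmed; next I triangulate.

```bash
python3 - <<'E'
from h import *
A=load('top0.png');B=load('side0.png')
T=lambda p:((p[0]+.5)/3-.5+105,(p[1]+.5)/3-.5+195)
S=lambda p:((p[0]+.5)/3-.5+200,(p[1]+.5)/3-.5+165)
P={'sp_handle':((136,122),(33,394)),'sp_bowl':((113,287),(138,506)),'cap':((531,323),(428,188)),'salt':((682,320),(501,106)),'plug':((205,350),(253,453)),
'm_TL':((337,285),(276,345)),'m_TR':((405,298),(327,306)),'m_BR':((391,347),(355,336)),'m_BL':((323,331),(304,376)),
'cTL':((241,30),(41,262)),'cTR':((368,28),(115,185)),'cBR':((368,252),(268,298)),'cBL':((235,253),(195,380)),
'jTL':((404,28),(142,153)),'jTR':((503,28),(200,97)),'jBR':((498,216),(323,192)),'jBL':((397,215),(267,255)),
'oTL':((531,17),(204,76)),'oTR':((655,13),(269,7)),'oBR':((666,226),(415,101)),'oBL':((541,229),(352,178))}
for k,(p,q) in P.items():
    X,e=tri(A,B,T(p),S(q));print(k,X.round(1),round(e,1))
o=lambda c,z,M=A,f=T:onz(*M,*f(c),z)
print('planes')
for z,ks in((26,'co'),(40,'j')):
  for k in ks:
    t=np.array([o(P[k+c][0],z) for c in('TL','TR','BR','BL')]);s=np.array([o(P[k+c][1],z,B,S) for c in('TL','TR','BR','BL')])
    for n,x in(('t',t),('s',s)):
      d=x[0]+x[1]-x[2]-x[3];print(k,n,x.mean(0).round(1),np.degrees(np.arctan2(d[1],d[0])).round(1))
print('capT',o((531,325),106),'capS',o((428,190),106,B,S))
print('saltT',o((682,320),90),'saltS',o((501,106),90,B,S))
print('plugT',o((205,350),49),'S',o((253,453),49,B,S))
print('spoon',[o(c,4)[:2].round(0) for c in((136,122),(113,287))],[o(c,4,B,S)[:2].round(0) for c in((33,394),(138,506))])
print('camT',ray(*A,0,0)[0],'camS',ray(*B,0,0)[0])
E
```

```text
sp_handle [594.1 457.6   2.9] 0.7
sp_bowl [464.7 471.   -0.5] 2.1
cap [427.4 144.3 111.7] 0.5
salt [428.3  36.3  95.7] 1.0
plug [413.2 387.9  42.1] 0.2
m_TL [463.5 295.8   1.1] 0.6
m_TR [451.7 242.1   4.2] 1.4
m_BR [414.4 251.7  15. ] 0.5
m_BL [427.2 304.6   9.7] 0.6
cTL [662.4 371.5  25. ] 0.7
cTR [666.7 272.8  11.2] 0.0
cBR [489.5 271.   16.5] 5.0
cBL [487.3 369.6  35.8] 3.4
jTL [660.  241.7  35.4] 0.9
jTR [659.9 163.9  29. ] 2.6
jBR [512.6 169.2  30.8] 0.7
jBL [513.7 246.4  31.5] 0.3
oTL [671.6 142.3  23.7] 0.8
oTR [675.3  43.1  16.6] 0.1
oBR [505.5  39.8  19.9] 2.5
oBL [504.3 136.4  16.5] 1.7
planes
c t [574.6 320.6  26. ] 0.4
c s [575.9 322.8  26. ] 1.1
o t [587.4  90.5  26. ] 1.7
o s [587.6  93.7  26. ] 1.2
j t [585.4 205.   40. ] -1.8
j s [583.4 208.2  40. ] -2.2
capT [426.02378659 144.27713887 106.        ] capS [427.76005316 143.36970504 106.        ]
saltT [429.04410024  35.92986822  90.        ] saltS [429.01715767  33.09597821  90.        ]
plugT [412.94834518 386.35488603  49.        ] S [412.13482122 389.2967867   49.        ]
spoon [array([594., 457.]), array([463., 469.])] [array([594., 458.]), array([465., 472.])]
camT [ 379.21546708  140.10862043 1172.55412683] camS [ 215.01792014  612.30504533 1167.57649808]
```

servo_tool --pt "0 0 0" --pt "0 0 0" --pt "0 0 0" --pt "-0.108 -0.168 0" --pt "-0.108 -0.168 0" --pt "-0.108 -0.168 0" --pt "-0.108 -0.168 0" --pt "-0.108 -0.168 0" --spin '[-0.087, -0.087, -0.087, 0, 0, 0, 0, 0]' --hand 1

```text
time: 1.1
tool_pos: [317.9, 312.0, 226.5]
tcp_rot: [-3.141, -0.0, 3.141]
contact_force: [0.6, 0.1, 0.6]
grip_width: 91.7
finger_force: 0.0
```

servo_tool --pt "-0.109 -0.168 0" --pt "-0.109 -0.168 0" --pt "-0.109 -0.168 0" --pt "-0.108 -0.168 0" --pt "-0.108 -0.168 0" --pt "0 0 0.15" --pt "0 0 0.15" --pt "0 0 0" --spin '[0, 0, 0, 0, 0, 0, 0, 0]'

```text
time: 2.1
tool_pos: [424.4, 144.8, 165.0]
tcp_rot: [-3.141, -0.005, 3.14]
contact_force: [-0.0, 0.1, 0.4]
grip_width: 91.9
finger_force: 0.0
```

```bash
python3 - <<'E'
from h import *
t=shot('top','t1.png')['frame'];s=shot('side','s1.png')['frame']
cv2.imwrite('pics/m1.png',np.hstack([cv2.resize(t[195:345,215:365],(400,400)),cv2.resize(s[140:290,260:410],(400,400))]))
A=load('top0.png');B=load('side0.png')
# mug rim, tin
print(onz(*A,318,143,88),onz(*A,406,302,58))
E
```

```text
[790.08137673  57.00983797  88.        ] [ 427.19678106 -131.20570807   58.        ]
```

View pics/m1.png

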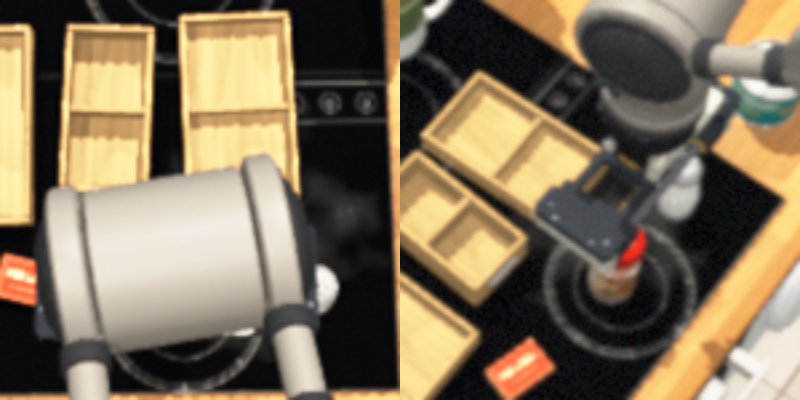

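The gripper (side crop (600,215)) is straddling the red cap at (632,245) with the fingers along y, clear of the salt shaker. I'll descend and grip.

servo_tool --pt "0 0 0.1" --pt "0 0 0.1" --pt "0 0 0.1" --pt "0 0 0.1" --pt "0 0 0.085" --pt "0 0 0" --pt "0 0 0" --pt "0 0 0" --spin '[0, 0, 0, 0, 0, 0, 0, 0]'

```text
time: 3.2
tool_pos: [426.7, 145.3, 70.7]
tcp_rot: [3.141, 0.002, 3.141]
contact_force: [0.5, 0.6, -0.3]
grip_width: 91.8
finger_force: 0.0
```

servo_tool --pt "0 0 0" --pt "0 0 0" --pt "0 0 0" --pt "0 0 0" --pt "0 0 0" --pt "0 0 0" --pt "0 0 0" --pt "0 0 0" --spin '[0, 0, 0, 0, 0, 0, 0, 0]' --hand -1

```text
time: 4.2
tool_pos: [425.9, 145.2, 69.7]
tcp_rot: [3.141, -0.0, 3.141]
contact_force: [0.5, -1.1, -0.8]
grip_width: 44.1
finger_force: 30.0
```

servo_tool --pt "0 0 -0.1" --pt "0 0 -0.1" --pt "0 0 -0.1" --pt "0 0 -0.1" --pt "-0.1 0.041 0" --pt "-0.121 0.041 0" --pt "-0.121 0.041 0" --pt "-0.121 0.041 0" --spin '[0, 0, 0, 0, 0, 0, 0, 0]'

```text
time: 5.2
tool_pos: [519.1, 178.1, 149.5]
tcp_rot: [-3.142, -0.001, 3.141]
contact_force: [0.7, -0.5, -0.0]
grip_width: 43.9
finger_force: 30.0
```

servo_tool --pt "-0.121 0.041 0" --pt "-0.121 0.041 0" --pt "-0.121 0.041 0" --pt "-0.121 0.041 0" --pt "-0.021 0 0" --pt "0 0 0" --pt "0 0 0" --pt "0 0 0" --spin '[0, 0, 0, 0, 0, 0, 0, 0]'

```text
time: 6.2
tool_pos: [619.2, 210.5, 150.0]
tcp_rot: [3.142, -0.0, 3.141]
contact_force: [-0.9, -1.0, -1.0]
grip_width: 44.1
finger_force: 30.0
```

servo_tool --pt "0 0 0.1" --pt "0 0 0.1" --pt "0 0 0.1" --pt "0 0 0.04" --pt "0 0 0.02" --pt "0 0 0.01" --pt "0 0 0.004" --pt "0 0 0" --spin '[0, 0, 0, 0, 0, 0, 0, 0]'

```text
time: 7.2
tool_pos: [619.9, 210.7, 75.4]
tcp_rot: [3.141, 0.001, 3.141]
contact_force: [0.2, -0.7, -0.8]
grip_width: 44.2
finger_force: 30.0
```

servo_tool --pt "0 0 0.004" --pt "0 0 0.002" --pt "0 0 0" --pt "0 0 0" --pt "0 0 0" --pt "0 0 0" --pt "0 0 0" --pt "0 0 0" --spin '[0, 0, 0, 0, 0, 0, 0, 0]'

```text
time: 8.2
tool_pos: [620.1, 210.7, 74.7]
tcp_rot: [3.141, 0.002, 3.141]
contact_force: [-0.3, -0.8, 4.8]
grip_width: 43.8
finger_force: 30.0
```

Touched down with 4.8 N, so I release and rise.

servo_tool --pt "0 0 0" --pt "0 0 0" --pt "0 0 0" --pt "0 0 0" --pt "0 0 -0.1" --pt "0 0 -0.15" --pt "0 0 -0.15" --pt "0 0 -0.1" --spin '[0, 0, 0, 0, 0, 0, 0, 0]' --hand 1

```text
time: 9.2
tool_pos: [620.0, 210.7, 175.4]
tcp_rot: [3.141, 0.002, 3.141]
contact_force: [0.6, 0.5, 0.1]
grip_width: 91.4
finger_force: 0.0
```

servo_tool --pt "0.16 -0.146 0" --pt "0.16 -0.146 0" --pt "0.16 -0.146 0" --pt "0.16 -0.146 0" --pt "0.16 -0.146 0" --pt "0.155 -0.148 0" --pt "0 0 0" --pt "0 0 0" --spin '[0, 0, 0, 0, 0, 0, 0, 0]'

```text
time: 10.2
tool_pos: [429.3, 35.3, 174.1]
tcp_rot: [3.141, 0.002, 3.14]
contact_force: [0.4, -0.3, -0.3]
grip_width: 91.8
finger_force: 0.0
```

```bash
python3 - <<'E'
from h import *
t=shot('top','t2.png')['frame'];s=shot('side','s2.png')['frame']
cv2.imwrite('pics/m2.png',np.hstack([cv2.resize(t[195:345,215:365],(400,400)),cv2.resize(s[140:290,230:380],(400,400))]))
E
```

```text
(no output)
```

View pics/m2.png

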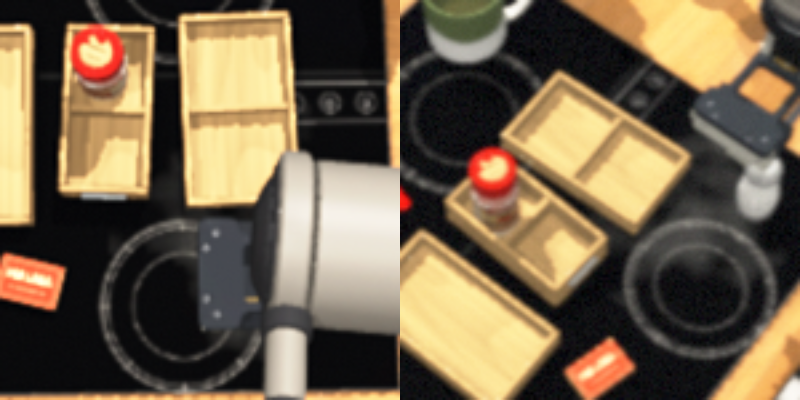

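The jar stands upright in the far bay (top crop (98,60), side crop (493,185)), and the gripper is above the salt shaker (side crop (760,185)). Next I descend on it and grip.

servo_tool --pt "0 0 0.12" --pt "0 0 0.12" --pt "0 0 0.12" --pt "0 0 0.12" --pt "0 0 0.1" --pt "0 0 0.075" --pt "0 0 0" --pt "0 0 0" --spin '[0, 0, 0, 0, 0, 0, 0, 0]'

```text
time: 11.3
tool_pos: [429.1, 35.5, 43.0]
tcp_rot: [3.142, 0.001, 3.141]
contact_force: [-0.0, 0.1, 0.0]
grip_width: 91.9
finger_force: 0.0
```

servo_tool --pt "0 0 0" --pt "0 0 0" --pt "0 0 0" --pt "0 0 0" --pt "0 0 0" --pt "0 0 0" --pt "0 0 0" --pt "0 0 0" --spin '[0, 0, 0, 0, 0, 0, 0, 0]' --hand -1

```text
time: 12.3
tool_pos: [428.5, 35.2, 42.7]
tcp_rot: [3.142, 0.0, 3.141]
contact_force: [0.8, -1.0, 0.4]
grip_width: 37.2
finger_force: 29.2
```

```bash
python3 - <<'E'
from h import *
s=shot('side','s3.png')['frame'];t=shot('top','t3.png')['frame']
cv2.imwrite('pics/m3.png',np.hstack([cv2.resize(t[240:340,270:370],(400,400)),cv2.resize(s[160:260,310:410],(400,400),interpolation=2)]))
o=monitor.get_obs();print(o['grip_width'],o['finger_force'],o['tool_pos'])
E
```

```text
37.46017391515 29.17298185962194 [428.57403605  35.15264547  42.73191715]
```

View pics/m3.png

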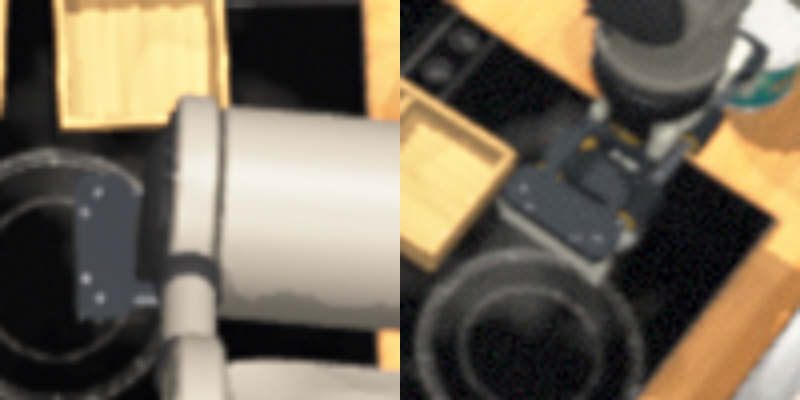

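The shaker is hidden under the hand in both views. I'll lift it and check the grip while it is held.

servo_tool --pt "0 0 -0.02" --pt "0 0 -0.05" --pt "0 0 -0.08" --pt "0 0 -0.1" --pt "0 0 -0.1" --pt "0 0 -0.1" --pt "0 0 0" --pt "0 0 0" --spin '[0, 0, 0, 0, 0, 0, 0, 0]'

```text
time: 13.4
tool_pos: [428.1, 35.2, 132.4]
tcp_rot: [3.141, -0.0, 3.141]
contact_force: [0.3, 0.7, -0.2]
grip_width: 37.6
finger_force: 29.1
```

servo_tool --pt "-0.075 0.11 0" --pt "-0.075 0.11 0" --pt "-0.075 0.11 0" --pt "-0.075 0.11 0" --pt "-0.075 0.11 0" --pt "-0.075 0.11 0" --pt "-0.075 0.11 0" --pt "-0.076 0.108 0" --spin '[0, 0, 0, 0, 0, 0, 0, 0]'

```text
time: 14.4
tool_pos: [548.6, 211.3, 131.3]
tcp_rot: [-3.141, -0.002, 3.141]
contact_force: [0.5, -0.4, -1.3]
grip_width: 37.5
finger_force: 29.1
```

```bash
python3 - <<'E'
from h import *
s=shot('side','s4.png')['frame'];t=shot('top','t4.png')['frame']
cv2.imwrite('pics/m4.png',np.hstack([cv2.resize(t[180:300,210:330],(400,400)),cv2.resize(s[150:300,240:390],(400,400),interpolation=2)]))
o=monitor.get_obs();print(o['grip_width'],o['finger_force'],o['tool_pos'])
E
```

```text
37.000439697357265 29.09650208096309 [549.24994133 212.25051403 131.159714  ]
```

View pics/m4.png

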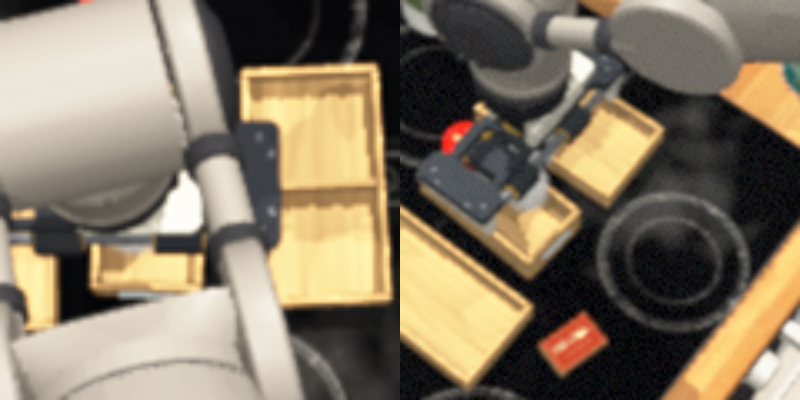

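The salt shaker is held upright over the near bay (side crop (535,190)) and the jar still stands (460,135). Now I lower it.

servo_tool --pt "0 -0.004 0.1" --pt "0 0 0.1" --pt "0 0 0.1" --pt "0 0 0.07" --pt "0 0 0.025" --pt "0 0 0.01" --pt "0 0 0.005" --pt "0 0 0" --spin '[0, 0, 0, 0, 0, 0, 0, 0]'

```text
time: 15.5
tool_pos: [549.1, 210.0, 51.2]
tcp_rot: [3.141, 0.001, 3.141]
contact_force: [0.8, 0.2, -0.1]
grip_width: 37.2
finger_force: 29.1
```

servo_tool --pt "0 0 0.005" --pt "0 0 0.003" --pt "0 0 0" --pt "0 0 0" --pt "0 0 0" --pt "0 0 0" --pt "0 0 0" --pt "0 0 0" --spin '[0, 0, 0, 0, 0, 0, 0, 0]'

```text
time: 16.5
tool_pos: [548.8, 209.9, 49.2]
tcp_rot: [3.142, 0.0, 3.141]
contact_force: [0.3, -0.2, -0.4]
grip_width: 37.4
finger_force: 29.1
```

servo_tool --pt "0 0 0.004" --pt "0 0 0.003" --pt "0 0 0.002" --pt "0 0 0" --pt "0 0 0" --pt "0 0 0" --pt "0 0 0" --pt "0 0 0" --spin '[0, 0, 0, 0, 0, 0, 0, 0]'

```text
time: 17.5
tool_pos: [549.0, 209.9, 47.7]
tcp_rot: [3.141, 0.001, 3.141]
contact_force: [-1.1, -0.8, 4.9]
grip_width: 36.7
finger_force: 29.5
```

servo_tool --pt "0 0 0" --pt "0 0 0" --pt "0 0 0" --pt "0 0 0" --pt "0 0 -0.1" --pt "0 0 -0.15" --pt "0 0 -0.15" --pt "0 0 -0.15" --spin '[0, 0, 0, 0, 0, 0, 0, 0]' --hand 1

```text
time: 18.5
tool_pos: [548.7, 209.9, 158.2]
tcp_rot: [3.142, -0.0, 3.141]
contact_force: [0.0, 0.5, -0.7]
grip_width: 91.6
finger_force: 0.0
```

servo_tool --pt "0.016 0.212 0" --pt "0.016 0.212 0" --pt "0.016 0.212 0" --pt "0.016 0.212 0" --pt "0.016 0.212 0" --pt "0.017 0.21 0" --pt "0 0 0" --pt "0 0 0" --spin '[0, 0, 0, 0, 0, 0, 0.063, 0]'

```text
time: 19.5
tool_pos: [529.2, 464.2, 156.8]
tcp_rot: [-3.141, -0.0, 3.043]
contact_force: [0.3, -0.6, 0.7]
grip_width: 91.5
finger_force: 0.0
```

```bash
python3 - <<'E'
from h import *
s=shot('side','s5.png')['frame'];t=shot('top','t5.png')['frame']
cv2.imwrite('pics/m5.png',np.hstack([cv2.resize(t[190:340,110:310],(533,400)),cv2.resize(s[150:350,210:340],(260,400),interpolation=2)]))
E
```

```text
(no output)
```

View pics/m5.png

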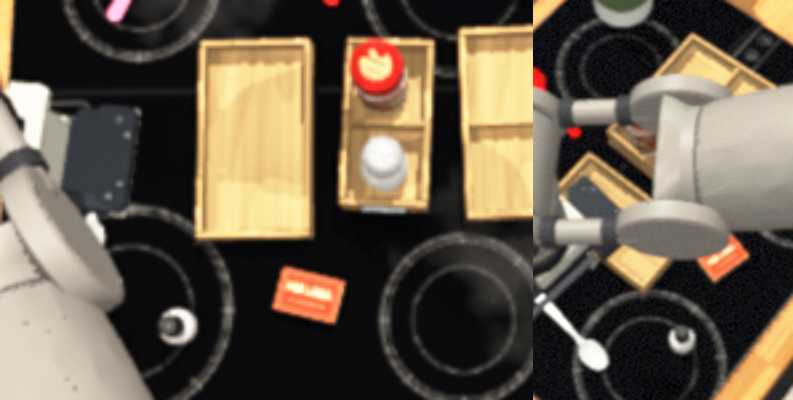

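Both jars stand upright in their bays (top crop: jar (378,65), salt (384,160)) and the spoon lies undisturbed (side crop (575,335)). Next I go down to the spoon.

servo_tool --pt "0 0 0.14" --pt "0 0 0.14" --pt "0 0 0.14" --pt "0 0 0.14" --pt "0 0 0.12" --pt "0 0 0.06" --pt "0 0 0.015" --pt "0 0 0" --spin '[0, 0, 0, 0, 0, 0, 0, 0]'

```text
time: 20.6
tool_pos: [530.1, 464.1, 7.2]
tcp_rot: [3.141, 0.001, 3.042]
contact_force: [1.0, 0.5, 0.4]
grip_width: 91.7
finger_force: 0.0
```

servo_tool --pt "0 0 0.006" --pt "0 0 0.003" --pt "0 0 0" --pt "0 0 0" --pt "0 0 0" --pt "0 0 0" --pt "0 0 0" --pt "0 0 0" --spin '[0, 0, 0, 0, 0, 0, 0, 0]'

```text
time: 21.6
tool_pos: [529.6, 463.9, 4.5]
tcp_rot: [3.142, 0.0, 3.042]
contact_force: [-0.1, -0.2, -0.1]
grip_width: 91.8
finger_force: 0.0
```

servo_tool --pt "0 0 0.006" --pt "0 0 0.004" --pt "0 0 0" --pt "0 0 0" --pt "0 0 0" --pt "0 0 0" --pt "0 0 0" --pt "0 0 0" --spin '[0, 0, 0, 0, 0, 0, 0, 0]'

```text
time: 22.6
tool_pos: [529.6, 463.9, 2.6]
tcp_rot: [3.142, 0.0, 3.042]
contact_force: [-0.2, 0.0, -0.1]
grip_width: 91.8
finger_force: 0.0
```

servo_tool --pt "0 0 0" --pt "0 0 0" --pt "0 0 0" --pt "0 0 0" --pt "0 0 0" --pt "0 0 0" --pt "0 0 0" --pt "0 0 0" --spin '[0, 0, 0, 0, 0, 0, 0, 0]' --hand -1

```text
time: 23.6
tool_pos: [529.6, 463.9, 2.6]
tcp_rot: [3.142, 0.0, 3.042]
contact_force: [0.8, -0.4, 0.9]
grip_width: 19.6
finger_force: 29.9
```

servo_tool --pt "0 0 0" --pt "0 0 0" --pt "0 0 -0.02" --pt "0 0 -0.05" --pt "0 0 -0.07" --pt "0 0 -0.1" --pt "0 0 -0.1" --pt "0 0 0" --spin '[0, 0, 0, 0, 0, 0, 0, 0]'

```text
time: 24.6
tool_pos: [530.9, 464.8, 73.7]
tcp_rot: [3.138, 0.004, 3.042]
contact_force: [0.7, -0.2, -0.8]
grip_width: 19.4
finger_force: 29.9
```

```bash
python3 - <<'E'
from h import *
s=shot('side','s6.png')['frame'];t=shot('top','t6.png')['frame']
cv2.imwrite('pics/m6.png',np.hstack([cv2.resize(t[210:330,110:230],(390,390)),cv2.resize(s[240:360,190:310],(390,390),interpolation=2)]))
E
```

```text
(no output)
```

View pics/m6.png

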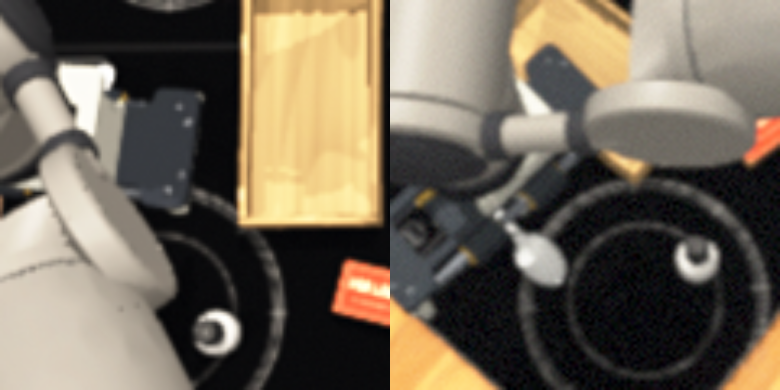

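The spoon is held level across its middle (side crop (540,258)). I carry it over the undivided tray.

servo_tool --pt "0 0 0" --pt "-0.037 -0.109 0" --pt "-0.037 -0.109 0" --pt "-0.037 -0.109 0" --pt "-0.037 -0.109 0" --pt "-0.037 -0.109 0" --pt "-0.037 -0.108 0" --pt "0 0 0" --spin '[-0.063, 0, 0, 0, 0, 0, 0, 0]'

```text
time: 25.7
tool_pos: [574.8, 331.2, 70.6]
tcp_rot: [-3.141, 0.0, 3.138]
contact_force: [0.3, -0.2, -0.7]
grip_width: 19.6
finger_force: 29.9
```

servo_tool --pt "0 0 0.07" --pt "0 0 0.08" --pt "0 0 0.07" --pt "0 0 0.05" --pt "0 0 0.02" --pt "0 0 0.01" --pt "0 0 0" --pt "0 0 0" --spin '[0, 0, 0, 0, 0, 0, 0, 0]'

```text
time: 26.7
tool_pos: [574.2, 333.4, 11.1]
tcp_rot: [3.141, 0.001, 3.141]
contact_force: [-0.7, 0.5, -1.1]
grip_width: 19.1
finger_force: 29.9
```

servo_tool --pt "0 0 0.006" --pt "0 0 0.005" --pt "0 0 0.004" --pt "0 0 0.002" --pt "0 0 0" --pt "0 0 0" --pt "0 0 0" --pt "0 0 0" --spin '[0, 0, 0, 0, 0, 0, 0, 0]'

```text
time: 27.7
tool_pos: [573.9, 333.3, 7.5]
tcp_rot: [3.141, 0.0, 3.141]
contact_force: [-2.9, -1.7, 5.3]
grip_width: 19.7
finger_force: 29.9
```

Touched down at 5.3 N. I open only a little because the tray wall is close, rise, then turn towards the matchbox.

servo_tool --pt "0 0 0" --pt "0 0 0" --pt "0 0 0" --pt "0 0 -0.05" --pt "0 0 -0.1" --pt "0 0 -0.15" --pt "0 0 -0.2" --pt "0 0 -0.2" --spin '[0, 0, 0, 0, 0, 0, 0, 0]' --hand -0.4

```text
time: 28.7
tool_pos: [574.1, 333.3, 150.2]
tcp_rot: [3.141, 0.002, 3.141]
contact_force: [-0.7, 0.3, 0.3]
grip_width: 27.4
finger_force: 0.0
```

servo_tool --pt "0.11 -0.043 0" --pt "0.11 -0.043 0" --pt "0.11 -0.043 0" --pt "0.11 -0.043 0" --pt "0.11 -0.044 0" --pt "0.116 -0.044 0" --pt "0 0 0" --pt "0 0 0" --spin '[0, 0, 0, 0, 0, 0, 0.1, 0.1]' --hand 0.6

```text
time: 29.7
tool_pos: [440.9, 281.5, 149.1]
tcp_rot: [3.14, 0.002, 2.822]
contact_force: [-0.2, 0.7, -0.0]
grip_width: 73.8
finger_force: 0.0
```

servo_tool --pt "0 0 0" --pt "0 0 0" --pt "0 0 0" --pt "0 0 0" --pt "0 0 0" --pt "0 0 0" --pt "0 0 0" --pt "0 0 0" --spin '[0.11, 0.11, 0.11, 0.11, 0.11, 0.11, 0.11, 0.11]'

```text
time: 30.7
tool_pos: [441.1, 281.6, 148.9]
tcp_rot: [3.139, -0.001, 1.439]
contact_force: [-0.2, 0.4, 0.3]
grip_width: 73.6
finger_force: 0.0
```

```bash
python3 - <<'E'
from h import *
s=shot('side','s7.png')['frame'];t=shot('top','t7.png')['frame']
cv2.imwrite('pics/m7.png',np.hstack([cv2.resize(t[180:330,130:330],(533,400)),cv2.resize(s[170:320,200:330],(260,300),interpolation=2)]) if 0 else np.hstack([cv2.resize(t[180:330,130:280],(400,400)),cv2.resize(s[180:330,200:350],(400,400),interpolation=2)]))
E
```

```text
(no output)
```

View pics/m7.png

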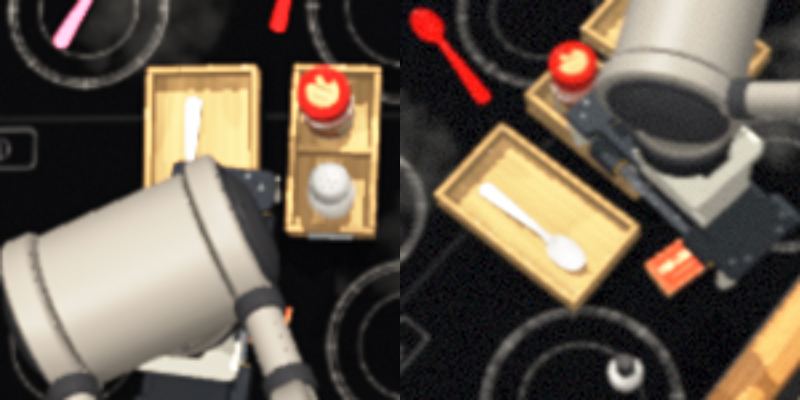

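The spoon lies flat in the tray (side crop from (490,190) to (570,255)). The matchbox is at side crop (677,268). The tray corner is close to the gripper's far finger, so I refine the box centre first.

```bash
python3 - <<'E'
from h import *
for n,f in(('top','top0.png'),('side','side0.png')):
    im=cv2.imread('pics/'+f);h=cv2.cvtColor(im,cv2.COLOR_BGR2HSV).astype(int)
    m=((h[...,0]<25)|(h[...,0]>172))&(h[...,1]>60)&(h[...,2]>90);w=np.zeros_like(m)
    x0,y0=(205,283) if n=='top' else (285,260); w[y0:y0+32,x0:x0+38]=m[y0:y0+32,x0:x0+38]
    if n=='side': w[:, :290]=0
    c=max(cv2.findContours(w.astype(np.uint8),0,2)[0],key=cv2.contourArea);r=cv2.minAreaRect(c)
    A=load(f);P=np.array([onz(*A,*p,11) for p in cv2.boxPoints(r)])[:,:2];M=cv2.moments(c)
    e=P[1]-P[0],P[2]-P[1]
    print(n,P.mean(0).round(1),onz(*A,M['m10']/M['m00'],M['m01']/M['m00'],11).round(1),[(np.linalg.norm(v).round(1),np.degrees(np.arctan2(v[1],v[0])).round(1)) for v in e])
E
```

```text
top [438.  274.5] [438.3 274.5  11. ] [(np.float64(39.2), np.float64(-13.2)), (np.float64(57.6), np.float64(-104.5))]
side [439.2 275.2] [439.1 275.6  11. ] [(np.float64(61.2), np.float64(-103.8)), (np.float64(42.3), np.float64(162.6))]
```

servo_tool --pt "0 -0.005 0" --pt "0 0 0.1" --pt "0 0 0.14" --pt "0 0 0.14" --pt "0 0 0.14" --pt "0 0 0.1" --pt "0 0 0.05" --pt "0 0 0" --spin '[0.066, 0, 0, 0, 0, 0, 0, 0]' --hand 0.04

```text
time: 31.8
tool_pos: [439.8, 281.5, 13.3]
tcp_rot: [-3.142, -0.0, 1.342]
contact_force: [-1.0, -0.5, 0.5]
grip_width: 47.6
finger_force: 0.0
```

servo_tool --pt "0 0 0.02" --pt "0 0 0.01" --pt "0 0 0.005" --pt "0 0 0" --pt "0 0 0" --pt "0 0 0" --pt "0 0 0" --pt "0 0 0" --spin '[0, 0, 0, 0, 0, 0, 0, 0]'

```text
time: 32.8
tool_pos: [439.7, 281.5, 6.1]
tcp_rot: [3.142, -0.0, 1.341]
contact_force: [-0.5, 0.4, -0.0]
grip_width: 48.1
finger_force: 0.0
```

servo_tool --pt "0 0 0" --pt "0 0 0" --pt "0 0 0" --pt "0 0 0" --pt "0 0 0" --pt "0 0 0" --pt "0 0 0" --pt "0 0 0" --spin '[0, 0, 0, 0, 0, 0, 0, 0]' --hand -1

```text
time: 33.8
tool_pos: [439.7, 281.5, 6.1]
tcp_rot: [3.142, -0.0, 1.341]
contact_force: [-0.6, -0.2, 0.4]
grip_width: 35.6
finger_force: 30.0
```

servo_tool --pt "0 0 -0.03" --pt "0 0 -0.07" --pt "0 0 -0.12" --pt "0 0 -0.15" --pt "0 0 -0.15" --pt "0 0 -0.15" --pt "0 0 -0.1" --pt "0 0 0" --spin '[0, 0, 0, 0, 0, 0, 0, 0]'

```text
time: 34.8
tool_pos: [440.6, 281.9, 162.4]
tcp_rot: [3.138, -0.003, 1.341]
contact_force: [-0.1, -0.7, 0.1]
grip_width: 35.8
finger_force: 30.0
```

servo_tool --pt "0 0 0" --pt "0 0 0" --pt "0 0 0" --pt "0 0 0" --pt "0 0 0" --pt "0 0 0" --pt "0 0 0" --pt "0 0 0" --spin '[0.107, 0.107, 0.107, 0.107, 0.107, 0.107, 0.107, 0.105]'

```text
time: 35.8
tool_pos: [439.1, 281.2, 159.3]
tcp_rot: [3.141, 0.001, -0.006]
contact_force: [0.5, -0.3, 0.3]
grip_width: 35.4
finger_force: 30.0
```

servo_tool --pt "0.122 0.12 0" --pt "0.122 0.12 0" --pt "0.122 0.12 0" --pt "0.122 0.12 0" --pt "0.122 0.12 0" --pt "0.122 0.12 0" --pt "0.122 0.12 0" --pt "0.122 0.12 0" --spin '[0, 0, 0, 0, 0, 0, 0, 0]'

```text
time: 36.8
tool_pos: [634.9, 88.4, 159.0]
tcp_rot: [-3.142, 0.002, -0.001]
contact_force: [0.1, -0.4, -0.2]
grip_width: 35.6
finger_force: 30.0
```

servo_tool --pt "0.003 0.001 0" --pt "0 0 0.12" --pt "0 0 0.12" --pt "0 0 0.12" --pt "0 0 0.12" --pt "0 0 0.12" --pt "0 0 0" --pt "0 0 0" --spin '[0, 0, 0, 0, 0, 0, 0, 0]'

```text
time: 37.8
tool_pos: [635.4, 89.6, 40.8]
tcp_rot: [-3.141, -0.001, -0.0]
contact_force: [0.4, -0.3, 0.7]
grip_width: 35.4
finger_force: 30.0
```

```bash
python3 - <<'E'
from h import *
s=shot('side','s8.png')['frame'];t=shot('top','t8.png')['frame']
cv2.imwrite('pics/m8.png',np.hstack([cv2.resize(t[180:300,230:350],(400,400),interpolation=2),cv2.resize(s[140:260,250:370],(400,400),interpolation=2)]))
E
```

```text
(no output)
```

View pics/m8.png

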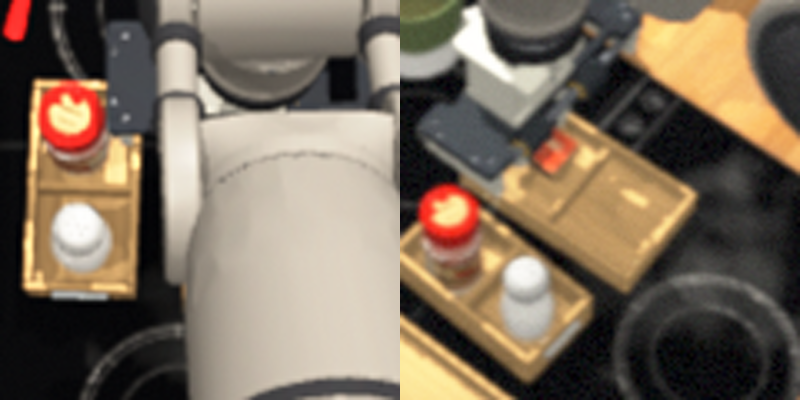

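The matchbox hangs level over the far bay (side crop (555,150)). The hand clears the jar at (448,215) by a few mm, so I lower slowly.

servo_tool --pt "0 0.005 0" --pt "0 0 0.03" --pt "0 0 0.04" --pt "0 0 0.03" --pt "0 0 0.02" --pt "0 0 0.01" --pt "0 0 0" --pt "0 0 0" --spin '[0, 0, 0, 0, 0, 0, 0, 0]'

```text
time: 38.9
tool_pos: [635.5, 88.2, 14.4]
tcp_rot: [-3.141, -0.001, -0.001]
contact_force: [-0.4, 0.1, -0.2]
grip_width: 35.3
finger_force: 30.0
```

servo_tool --pt "0 0 0.006" --pt "0 0 0.005" --pt "0 0 0.004" --pt "0 0 0" --pt "0 0 0" --pt "0 0 0" --pt "0 0 0" --pt "0 0 0" --spin '[0, 0, 0, 0, 0, 0, 0, 0]'

```text
time: 39.9
tool_pos: [635.4, 88.1, 11.2]
tcp_rot: [-3.142, -0.0, -0.001]
contact_force: [-1.0, -0.2, 0.9]
grip_width: 35.6
finger_force: 30.0
```

servo_tool --pt "0 0 0.003" --pt "0 0 0.001" --pt "0 0 0" --pt "0 0 0" --pt "0 0 0" --pt "0 0 0" --pt "0 0 0" --pt "0 0 0" --spin '[0, 0, 0, 0, 0, 0, 0, 0]'

```text
time: 40.9
tool_pos: [635.4, 88.1, 11.2]
tcp_rot: [-3.142, -0.0, -0.001]
contact_force: [-2.5, -0.2, 6.9]
grip_width: 35.7
finger_force: 30.0
```

servo_tool --pt "0 0 0" --pt "0 0 0" --pt "0 0 0" --pt "0 0 -0.05" --pt "0 0 -0.1" --pt "0 0 -0.2" --pt "0 0 -0.2" --pt "0 0 -0.2" --spin '[0, 0, 0, 0, 0, 0, 0, 0]' --hand -0.1

```text
time: 41.9
tool_pos: [635.3, 88.1, 162.4]
tcp_rot: [-3.141, -0.001, -0.001]
contact_force: [-0.4, -0.3, -0.3]
grip_width: 41.0
finger_force: 0.0
```

servo_tool --pt "-0.139 -0.187 0" --pt "-0.139 -0.187 0" --pt "-0.139 -0.187 0" --pt "-0.139 -0.187 0" --pt "-0.139 -0.187 0" --pt "-0.139 -0.187 0" --pt "-0.139 -0.187 0" --pt "-0.139 -0.187 0" --spin '[0, 0, 0, 0, 0, 0, 0, 0]'

```text
time: 42.9
tool_pos: [412.3, 388.7, 161.2]
tcp_rot: [-3.141, -0.001, -0.001]
contact_force: [0.4, -0.1, 0.3]
grip_width: 41.3
finger_force: 0.0
```

servo_tool --pt "0 0 0" --pt "0 0 0" --pt "0 0 0" --pt "0 0 0" --pt "0 0 0" --pt "0 0 0" --pt "0 0 0" --pt "0 0 0" --spin '[-0.11, -0.11, -0.11, -0.11, -0.11, -0.11, -0.11, -0.11]' --hand 0

```text
time: 43.9
tool_pos: [413.3, 387.6, 161.1]
tcp_rot: [3.141, -0.001, 1.387]
contact_force: [0.6, 0.6, 0.2]
grip_width: 45.6
finger_force: 0.0
```

```bash
python3 - <<'E'
from h import *
s=shot('side','s9.png')['frame'];t=shot('top','t9.png')['frame']
cv2.imwrite('pics/m9.png',np.hstack([cv2.resize(t[180:345,130:350],(533,400),interpolation=2),cv2.resize(s[230:380,220:320],(267,400),interpolation=2)]))
E
```

```text
(no output)
```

View pics/m9.png

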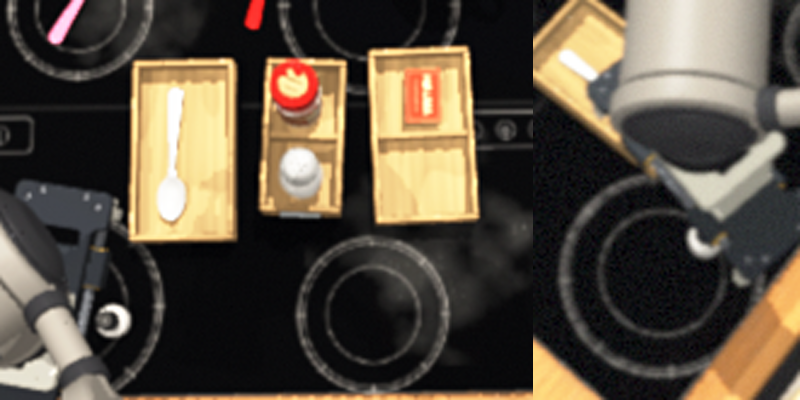

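The matchbox lies flat in the far bay of the low tray (top crop (423,95)), with spoon and jars in place. The stopper stands at (112,320), so I go down onto its plug.

servo_tool --pt "0 0 0" --pt "0 0 0.14" --pt "0 0 0.14" --pt "0 0 0.14" --pt "0 0 0.1" --pt "0 0 0.08" --pt "0 0 0.04" --pt "0 0 0.02" --spin '[-0.117, 0, 0, 0, 0, 0, 0, 0]'

```text
time: 45.0
tool_pos: [413.4, 387.7, 28.3]
tcp_rot: [3.141, -0.0, 1.564]
contact_force: [-0.7, 0.3, -0.5]
grip_width: 45.7
finger_force: 0.0
```

servo_tool --pt "0 0 0.008" --pt "0 0 0" --pt "0 0 0" --pt "0 0 0" --pt "0 0 0" --pt "0 0 0" --pt "0 0 0" --pt "0 0 0" --spin '[0, 0, 0, 0, 0, 0, 0, 0]'

```text
time: 46.0
tool_pos: [413.2, 387.5, 26.7]
tcp_rot: [3.142, -0.0, 1.565]
contact_force: [0.2, 0.2, 0.8]
grip_width: 45.8
finger_force: 0.0
```

servo_tool --pt "0 0 0" --pt "0 0 0" --pt "0 0 0" --pt "0 0 0" --pt "0 0 0" --pt "0 0 0" --pt "0 0 0" --pt "0 0 0" --spin '[0, 0, 0, 0, 0, 0, 0, 0]' --hand -1

```text
time: 47.0
tool_pos: [413.2, 387.5, 26.8]
tcp_rot: [3.142, -0.0, 1.565]
contact_force: [-0.5, 0.0, 0.6]
grip_width: 18.0
finger_force: 30.0
```

servo_tool --pt "0 0 -0.03" --pt "0 0 -0.07" --pt "0 0 -0.12" --pt "0 0 -0.15" --pt "0 0 -0.15" --pt "0 0 -0.12" --pt "0 0 -0.05" --pt "0 0 0" --spin '[0, 0, 0, 0, 0, 0, 0, 0]'

```text
time: 48.0
tool_pos: [413.3, 387.6, 165.4]
tcp_rot: [3.14, -0.001, 1.565]
contact_force: [0.4, 0.4, -0.2]
grip_width: 18.0
finger_force: 30.0
```

servo_tool --pt "-0.12 0.055 0" --pt "-0.18 0.083 0" --pt "-0.18 0.083 0" --pt "-0.18 0.083 0" --pt "-0.18 0.083 0" --pt "-0.18 0.083 0" --pt "-0.18 0.083 0" --pt "-0.18 0.083 0" --spin '[0, 0, 0, 0, 0, 0, 0, 0]'

```text
time: 49.0
tool_pos: [538.6, 109.5, 163.4]
tcp_rot: [-3.139, 0.0, 1.565]
contact_force: [0.3, -0.1, -0.4]
grip_width: 18.1
finger_force: 30.0
```

servo_tool --pt "-0.1 0.026 0" --pt "0 0 0" --pt "0 0 0.1" --pt "0 0 0.12" --pt "0 0 0.12" --pt "0 0 0.12" --pt "0 0 0.08" --pt "0 0 0" --spin '[0, 0, 0, 0, 0, 0, 0, 0]'

```text
time: 50.0
tool_pos: [542.9, 91.6, 55.7]
tcp_rot: [-3.139, -0.0, 1.566]
contact_force: [0.1, 0.1, -0.7]
grip_width: 18.3
finger_force: 30.0
```

```bash
python3 - <<'E'
from h import *
s=shot('side','s10.png')['frame'];t=shot('top','t10.png')['frame']
cv2.imwrite('pics/m10.png',np.hstack([cv2.resize(t[180:300,230:350],(400,400),interpolation=2),cv2.resize(s[140:260,260:380],(400,400),interpolation=2)]))
E
```

```text
(no output)
```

View pics/m10.png

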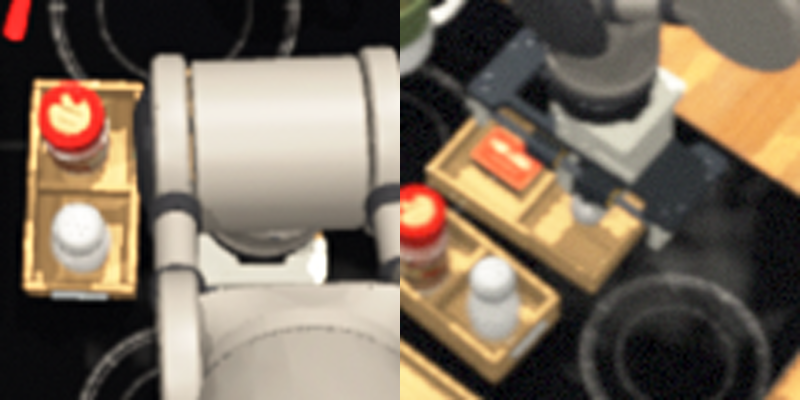

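The stopper hangs over the near bay (side crop (587,210)), so I lower it.

servo_tool --pt "0 0 0.05" --pt "0 0 0.03" --pt "0 0 0.02" --pt "0 0 0.008" --pt "0 0 0.004" --pt "0 0 0" --pt "0 0 0" --pt "0 0 0" --spin '[0, 0, 0, 0, 0, 0, 0, 0]'

```text
time: 51.1
tool_pos: [544.0, 90.8, 34.4]
tcp_rot: [3.141, -0.0, 1.565]
contact_force: [0.3, 0.1, 1.5]
grip_width: 18.1
finger_force: 30.0
```

servo_tool --pt "0 0 0.003" --pt "0 0 0.003" --pt "0 0 0" --pt "0 0 0" --pt "0 0 0" --pt "0 0 0" --pt "0 0 0" --pt "0 0 0" --spin '[0, 0, 0, 0, 0, 0, 0, 0]'

```text
time: 52.1
tool_pos: [543.9, 90.8, 33.1]
tcp_rot: [3.142, -0.0, 1.565]
contact_force: [0.6, -0.2, -0.5]
grip_width: 18.1
finger_force: 30.0
```

servo_tool --pt "0 0 0.003" --pt "0 0 0.002" --pt "0 0 0.002" --pt "0 0 0.001" --pt "0 0 0" --pt "0 0 0" --pt "0 0 0" --pt "0 0 0" --spin '[0, 0, 0, 0, 0, 0, 0, 0]'

```text
time: 53.1
tool_pos: [544.0, 90.8, 31.7]
tcp_rot: [3.141, -0.0, 1.565]
contact_force: [-1.4, -0.8, 5.0]
grip_width: 18.0
finger_force: 30.0
```

Touched down, so I release, rise and withdraw.

servo_tool --pt "0 0 0" --pt "0 0 0" --pt "0 0 0" --pt "0 0 -0.05" --pt "0 0 -0.1" --pt "0 0 -0.15" --pt "0 0 -0.2" --pt "0 0 -0.15" --spin '[0, 0, 0, 0, 0, 0, 0, 0]' --hand 0

```text
time: 54.1
tool_pos: [544.3, 90.8, 164.0]
tcp_rot: [3.139, -0.0, 1.565]
contact_force: [0.2, 0.2, 0.5]
grip_width: 46.1
finger_force: 0.0
```

servo_tool --pt "0 -0.15 0" --pt "0 -0.15 0" --pt "0 -0.15 0" --pt "0 -0.15 0" --pt "-0.2 0 0" --pt "-0.2 0 0" --pt "-0.2 0 0" --pt "0 0 0" --spin '[0, 0, 0, 0, 0, 0, 0, 0]'

```text
time: 55.1
tool_pos: [423.5, -30.5, 162.2]
tcp_rot: [3.14, 0.001, 1.562]
contact_force: [0.7, 0.4, -0.1]
grip_width: 46.1
finger_force: 0.0
```

```bash
python3 - <<'E'
from h import *
s=shot('side','s11.png')['frame'];t=shot('top','t11.png')['frame']
cv2.imwrite('pics/m11.png',np.hstack([cv2.resize(t[120:320,130:430],(600,400),interpolation=2),cv2.resize(s[160:290,280:345],(200,400),interpolation=2)]))
for n,i in(('top',t),('side',s)):
    o=cv2.imread(f'pics/{n}0.png');d=cv2.absdiff(o,i).max(2)
    b=((300,120,350,175),(385,280,428,325)) if n=='top' else ((235,115,285,165),(380,150,415,190))
    print(n,[(d[y0:y1,x0:x1]>40).sum() for x0,y0,x1,y1 in b])
E
```

```text
top [np.int64(0), np.int64(1652)]
side [np.int64(0), np.int64(757)]
```

View pics/m11.png

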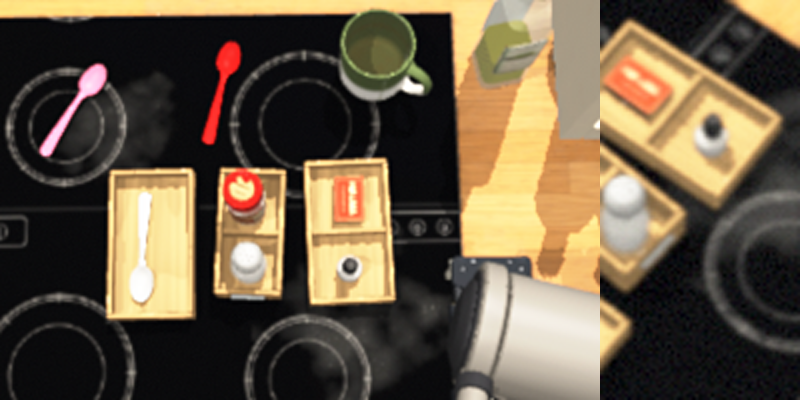

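All five things are in place: spoon (142,250), jar (243,192), salt (248,262), matches (348,200) and stopper (348,268) standing upright. The mug hasn't moved, and the tin is only hidden by the arm, which never came near it.

```bash
python3 -c "
from plant import workorder
print(workorder.close_job())"
```

```text
the job is handed in; nothing more can be done
None
```

The job is handed in at about 55 s: jar and salt shaker stand in the rack, the teaspoon lies flat in the undivided tray, the matchbox lies flat and the stopper stands in the low divided tray; the mug has not moved, and the tin was hidden by the arm in the last picture, but the gripper never went down near it.

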